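# Put the lids of four lacquer jars back on their own jars

## Task

After polishing, the lids of the four lacquer jars were put back on the wrong jars. Change the lids round, parking one on a free patch of the bench whenever you need to open a jar, until each jar is closed by the lid of its own colour, seated level and fully home. Lacquer chips, so set the lids down instead of dropping them, and leave the jars, the sanding block and the brown eggshell standing where they are.

Things in the scene. Friction and masses are not known exactly. Their poses are not given: they have to be found in the camera images.
- jar_red: red lacquer jar, round and squat, with a ring of white eggshell chips on its shoulder: 89 mm across the shoulder, 70 mm high, 0.5 kg, loose on the bench; round mouth at the top 50 mm across inside, rim 59 mm across outside. Origin: centre of its underside; z up along its axis. A lid of another colour sits in its mouth at the start.
- jar_mustard: mustard yellow lacquer jar, round and squat, with a ring of white eggshell chips on its shoulder: 89 mm across the shoulder, 70 mm high, 0.5 kg, loose on the bench; round mouth at the top 50 mm across inside, rim 59 mm across outside. Origin: centre of its underside; z up along its axis. A lid of another colour sits in its mouth at the start.
- jar_blue: light blue lacquer jar, round and squat, with a ring of white eggshell chips on its shoulder: 89 mm across the shoulder, 70 mm high, 0.5 kg, loose on the bench; round mouth at the top 50 mm across inside, rim 59 mm across outside. Origin: centre of its underside; z up along its axis. A lid of another colour sits in its mouth at the start.
- jar_black: black lacquer jar, round and squat, with a ring of white eggshell chips on its shoulder: 89 mm across the shoulder, 70 mm high, 0.5 kg, loose on the bench; round mouth at the top 50 mm across inside, rim 59 mm across outside. Origin: centre of its underside; z up along its axis. A lid of another colour sits in its mouth at the start.
- lid_red: red lacquer lid, 63 mm across, 47 high, 0.06 kg. Below: tapered plug 14 mm deep (29 mm across at its flat bottom, 45 above), self-centring in a jar's mouth; then a flange that rests on the jar's rim; on top a round knob, 22 mm across, 24 to 47 mm above the origin: grip here. Origin: centre of plug's bottom, z up; 56 mm above the jar's origin when seated; on the bench when parked.
- lid_mustard: mustard yellow lacquer lid, 63 mm across, 47 high, 0.06 kg. Below: tapered plug 14 mm deep (29 mm across at its flat bottom, 45 above), self-centring in a jar's mouth; then a flange that rests on the jar's rim; on top a round knob, 22 mm across, 24 to 47 mm above the origin: grip here. Origin: centre of plug's bottom, z up; 56 mm above the jar's origin when seated; on the bench when parked.
- lid_blue: light blue lacquer lid, 63 mm across, 47 high, 0.06 kg. Below: tapered plug 14 mm deep (29 mm across at its flat bottom, 45 above), self-centring in a jar's mouth; then a flange that rests on the jar's rim; on top a round knob, 22 mm across, 24 to 47 mm above the origin: grip here. Origin: centre of plug's bottom, z up; 56 mm above the jar's origin when seated; on the bench when parked.
- lid_black: black lacquer lid, 63 mm across, 47 high, 0.06 kg. Below: tapered plug 14 mm deep (29 mm across at its flat bottom, 45 above), self-centring in a jar's mouth; then a flange that rests on the jar's rim; on top a round knob, 22 mm across, 24 to 47 mm above the origin: grip here. Origin: centre of plug's bottom, z up; 56 mm above the jar's origin when seated; on the bench when parked.
- sanding_block: cork sanding block, 56 x 86 x 27 mm, loose, not part of the job. Origin: centre of its underside; its length is along its y.
- half_shell: light brown half eggshell standing dome up, 48 mm across and 32 mm high, 12 g, loose, not part of the job. Origin: centre of its underside. (Beside the jars and this shell, the bench, level at z = 0, is bare within the rectangle spanned by the centres of the four jars and for 60 mm from it towards the robot.)
Not all that is in view belongs to the job. What is shaped like the jar_mustard but green is not meant. Leave any pink or turquoise look-alike of the lid_black alone.

How it is judged:
By the outcome, as a careful person would: the job done as asked, in the order asked, and still so for the second after the job is handed in, with the robot touching nothing.
It also fails if it takes over 109 s, if anything falls off the work surface, if the arm or the gripper's body presses on something with over 40 N, if the wrist force passes 120 N, or if a joint passes its speed limit or range.

## Robot

A 7-joint arm with a two-finger parallel gripper is mounted at the origin on the work surface; the furniture and walls round the work are solid. World frame = base frame: x ahead of the robot, y to its left, z up, the work surface at z = 0. Lengths are in m, angles in rad, forces in N, time in s.
With the tool pointing down it reaches from about 0.4 to 0.85 m from the base axis. Payload 10.4 kg.
Tool frame: the origin (TCP) lies at the very end of the fingers, on their centre line; the grasp point (between the pads) lies 19 mm behind it (r.pinch_z is the distance from the TCP to the grasp point, in m); z points along the fingers, y is the line along which they close (so a half turn about z gives the same grasp; the last joint's range is limited). The gripper opens to 87 mm and grips with 3 to 60 N. Pads are 19 mm wide; open, the fingers measure 117 mm over their backs; the gripper's body (75 mm by 190 mm) begins 51 mm behind the grasp point.
Start: joints at [1.205, 0.332, -0.065, 1.46, 0.022, 1.35, -0.088], TCP at [0.21, -0.589, 0.223] pointing down, gripper open.
Joint ranges: [-2.6, 2.6], [-0.5, 2.12], [-1.47, 1.34], [0.16, 2.42], [-1.27, 4.41], [0.06, 2.06], [-2.6, 2.6]. Speed limits (rad/s): [2.22, 2.22, 2.79, 2.79, 3.14, 3.14, 3.14].

## Interface

Orientations are given as a unit quaternion [x, y, z, w].
In Python, from bench import r, camera gives the robot as it stands. The module is installed in compiled form; this text tells all that it offers.
- The arm moves only by the shell command python3 -m pendant 'ROWS' [FORCE]. ROWS is JSON, a list of rows, each an object with "dp": the shift along the tool's x, y, z as a fraction of full scale, a list of three; "rotation": the turn, a rotation vector about the tool's x, y, z as a fraction of full scale, a list of three; "jaw": the opening, from 0 (shut) to 1 (fully open). A call has 1 to 8 rows; each row is the pose to reach, as a shift and turn from the pose commanded when the call began, along the tool's axes at that moment, turning the shorter way round; what a row does not reach only later rows make up. Full scale, the value 1, is 0.15 m for a shift and 2 pi rad for a turn. A row lasts 1/8 s, in which the tool goes at most 62.5 mm and 10.7 degrees, less where a joint would pass 70% of its speed; a pose out of reach is approached as far as the arm can. A call with a number of a shift or a turn outside -1 to 1 is refused whole. A call with a gripper value outside its range is refused whole. The fingers move at their own pace and stop on an object; FORCE is the grip in N (left out, the last holds). Time passes only in rows, so rows that repeat a pose let the fingers close. It gives the time, the measured TCP pose, the force, the opening and the grip force at its end, in the units of the state.
- r.read_state(): the state, without advancing time (a new reading comes with each control period).
- camera(name): name is "side" or "top" or "wrist"; returns a dict with "image" (400x640x3 uint8, red, green, blue), "z_map" (400x640 float32, m along the optical axis (not along the pixel's ray), 0 where there is no reading), "mtx" (3x3 intrinsics, pixels), "distortion" ([k1, k2, p1, p2, k3] as OpenCV has them; the pictures are not rectified), "T" (4x4, takes a point from camera to world coordinates). Camera axes: x right, y down, z forward; pixel columns grow to the right and rows downward; lengths in m; the calibration is good to about 2 mm. A picture is of the moment at which its call begins.
- r.close_job(): hands the job in; it is judged then, once.
The state is a dict: "time": time; "joint_positions": joint angles; "joint_vel": joint speeds; "joint_torque": joint torques, N m; "ee_pos": TCP position; "eef_rot": TCP orientation; "ft_force": force on the tool from outside, world axes, zero at the start; "torque": the same for the moment, N m; "width": finger opening in m; "grip_force": force on a finger pad.
Only numpy, scipy, OpenCV 4.12 (cv2) and the standard library are available. Lean on these libraries where they do the work, as an engineer would, in place of code of your own. Each camera call takes 0.05 s, during which the arm holds its last target. There are 200 camera calls.

## Working session

There is one attempt and no reset: what is moved stays moved. The work goes in short steps, Python scripts to look and compute and a shell command to move; the robot and the scene stay as the last step left them, time stands still between calls to the robot, and variables do not carry over. Pictures are saved under pics/ and viewed, at most 14 in all, crops included, and the job is handed in when it is done.

```bash
mkdir -p pics; python3 - <<'E'
from bench import r,camera
import cv2,numpy as np,pickle
s=r.read_state();print(s['time'],s['ee_pos'],s['eef_rot'],s['width'],r.pinch_z)
for n in('top','side'):
    c=camera(n);pickle.dump(c,open(f'{n}0.pkl','wb'));cv2.imwrite(f'pics/{n}0.png',c['image'][...,::-1]);print(n,c['T'].round(3).tolist())
E
```

```text
0.0 [ 0.20996098 -0.58828672  0.22175105] [ 9.85345872e-01  1.70566766e-01 -1.40264367e-04 -6.86914381e-04] 0.08720944573001442 0.0187
top [[-0.014, -0.979, 0.204, 0.169], [-1.0, 0.014, -0.001, 0.285], [-0.002, -0.204, -0.979, 1.191], [0.0, 0.0, 0.0, 1.0]]
side [[-0.976, -0.133, 0.173, 0.139], [-0.218, 0.607, -0.764, 1.399], [-0.004, -0.784, -0.621, 0.954], [0.0, 0.0, 0.0, 1.0]]
```

View pics/top0.png

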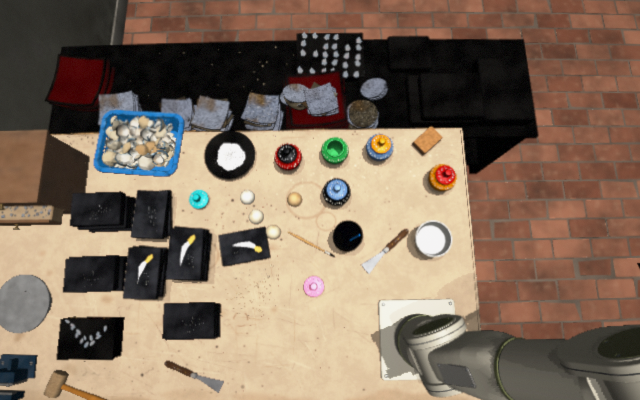

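View pics/side0.png

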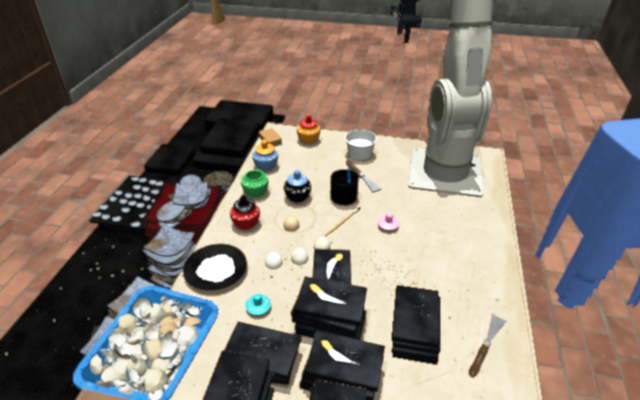

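```bash
cat > h.py <<'E'
import cv2,numpy as np
def cloud(c):
    h,w=c['z_map'].shape
    uv=np.stack(np.meshgrid(np.arange(w),np.arange(h)),-1).reshape(-1,1,2).astype(float)
    n=cv2.undistortPoints(uv,c['mtx'],np.array(c['distortion'])).reshape(h,w,2)
    z=c['z_map'];P=np.dstack([n*z[...,None],z])
    return P@c['T'][:3,:3].T+c['T'][:3,3]
E
python3 - <<'E'
import pickle,cv2,numpy as np
from h import cloud
c=pickle.load(open('top0.pkl','rb'));P=cloud(c)
cv2.imwrite('pics/crop0.png',cv2.resize(c['image'][120:260,230:470,::-1],None,fx=3.3,fy=3.3,interpolation=cv2.INTER_CUBIC))
print('bench z',np.median(P[215:230,200:230,2]), P[300,430])
for n,(u,v) in dict(red=(288,156),blue=(379,147),black=(336,192),must=(443,178),green=(335,150),shell=(294,199),blk=(427,140),cup=(347,237),knife=(385,250),brush=(310,242)).items():
    w=P[v-22:v+23,u-22:u+23].reshape(-1,3);d=P[v-14:v+15,u-14:u+15].reshape(-1,3);zt=np.percentile(d[:,2],99.5)
    k=d[d[:,2]>zt-.008]
    o=[n,zt.round(3),'top',np.median(k[:,:2],0).round(4),len(k)]
    for lo,hi in((.066,.085),(.02,.06)):
        m=w[(w[:,2]>lo)&(w[:,2]<hi)]
        if len(m): o+=[((m.max(0)+m.min(0))/2)[:2].round(4),(m.max(0)-m.min(0))[:2].round(3)]
    print(*o)
E
```

```text
bench z 0.00014717375005646183 [ 0.11102209 -0.04388011  0.01023328]
red 1.191 top [0.1692 0.2849] 7 [0.5661 0.3893] [0.063 0.062] [0.5621 0.3898] [0.084 0.087]
blue 0.105 top [0.5907 0.0953] 39 [0.5918 0.0955] [0.063 0.06 ] [0.5915 0.0955] [0.085 0.086]
black 0.974 top [0.1692 0.2849] 5 [0.4458 0.2385] [0.062 0.061] [0.4461 0.2362] [0.087 0.085]
must 0.974 top [0.1692 0.2849] 5 [ 0.4893 -0.0986] [0.063 0.063] [ 0.4876 -0.0988] [0.087 0.085]
green 0.074 top [0.5768 0.241 ] 86 [0.5831 0.242 ] [0.061 0.063] [0.5825 0.2395] [0.087 0.087]
shell 0.034 top [0.4318 0.3703] 78 [0.4303 0.3708] [0.038 0.038]
blk 0.032 top [ 0.6252 -0.0688] 330 [ 0.6249 -0.0683] [0.091 0.09 ]
cup 1.191 top [0.1692 0.2849] 6 [0.3051 0.2079] [0.086 0.086] [0.3041 0.2079] [0.084 0.085]
knife 0.018 top [0.2791 0.0707] 122
brush 0.012 top [0.2942 0.3275] 93
```

View pics/crop0.png

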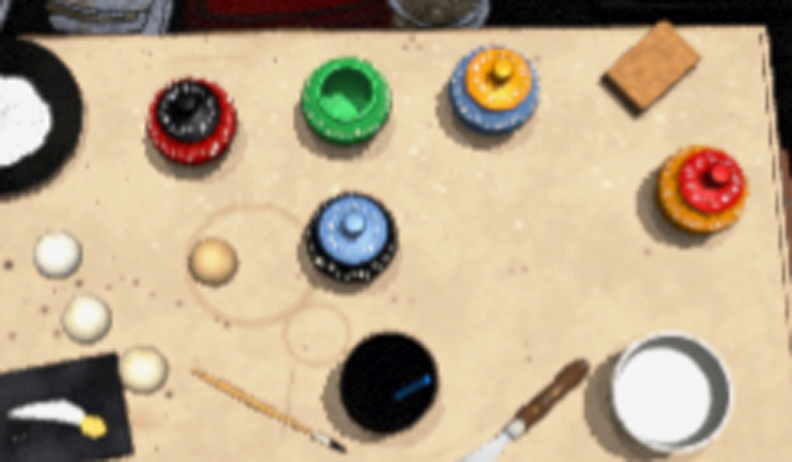

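```bash
python3 - <<'E'
import pickle,cv2,numpy as np
from scipy.optimize import least_squares
from h import cloud
for cam in('top','side'):
  c=pickle.load(open(cam+'0.pkl','rb'));P=cloud(c).reshape(-1,3)
  for n,q in dict(red=(.566,.389),blue=(.592,.0955),black=(.446,.2385),must=(.489,-.0986)).items():
    d=np.hypot(*(P[:,:2]-q).T)
    k=P[(d<.018)&(P[:,2]>.084)&(P[:,2]<.115)]
    f=P[(d<.045)&(P[:,2]>.068)&(P[:,2]<.080)]
    sh=P[(d<.06)&(P[:,2]>.03)&(P[:,2]<.06)]
    fit=lambda a,R:least_squares(lambda p:np.hypot(*(a[:,:2]-p).T)-R,q,loss='soft_l1',f_scale=.002).x.round(4)
    top=k[k[:,2]>k[:,2].max()-.004]
    print(cam,n,'knob',len(k),k[:,2].max().round(4),top.mean(0).round(4),((k.max(0)+k.min(0))/2)[:2].round(4),'flange',((f.max(0)+f.min(0))/2)[:2].round(4),(f.max(0)-f.min(0))[:2].round(3),'jar',fit(sh,.0435))
  for a,b in((.6,.65),(.65,.7),(.7,.8)):
    m=P[(P[:,0]>a)&(P[:,0]<b)&(P[:,1]>-.15)&(P[:,1]<.5)&(P[:,2]<.6)];print(a,m[:,2].max())
  m=P[(np.hypot(*(P[:,:2]-(.46,.06)).T)<.06)];print('park max z',m[:,2].max(),m[:,2].mean(),len(m))
E
```

```text
top red knob 48 0.1079 [0.5661 0.387  0.1048] [0.5639 0.3897] flange [0.5661 0.3905] [0.063 0.06 ] jar [0.5662 0.39  ]
top blue knob 49 0.107 [0.5926 0.0942 0.1047] [0.5926 0.0953] flange [0.5918 0.0955] [0.063 0.06 ] jar [0.5946 0.0941]
top black knob 46 0.1057 [0.4461 0.2369 0.1033] [0.4474 0.2367] flange [0.4458 0.2372] [0.062 0.059] jar [0.4483 0.2362]
top must knob 52 0.1075 [ 0.4887 -0.0988  0.1049] [ 0.4891 -0.0986] flange [ 0.4893 -0.0986] [0.063 0.063] jar [ 0.4908 -0.1013]
0.6 0.10325421666994705
0.65 0.032227182199884075
0.7 0.004019913938307029
park max z 0.008087602528403792 0.00046590305925604017 1041
side red knob 65 0.107 [0.5646 0.3935 0.1051] [0.5621 0.3937] flange [0.5657 0.3937] [0.063 0.067] jar [0.5658 0.3889]
side blue knob 46 0.1063 [0.5909 0.0975 0.1048] [0.5923 0.0995] flange [0.5934 0.1009] [0.059 0.065] jar [0.5936 0.0948]
side black knob 55 0.1077 [0.445  0.2416 0.105 ] [0.4452 0.2397] flange [0.4464 0.2421] [0.062 0.065] jar [0.4476 0.2364]
side must knob 41 0.1081 [ 0.4874 -0.093   0.1061] [ 0.4874 -0.0944] flange [ 0.4879 -0.097 ] [0.059 0.066] jar [ 0.4895 -0.1008]
0.6 0.10216486782596146
0.65 0.03668414793169583
0.7 0.005554152983605065
park max z 0.009130414582021684 0.0019075323481307488 508
```

```bash
python3 -m pendant '[{"dp":[0,0,-0.1],"rotation":[0,0,0.0547],"jaw":0.6},{"dp":[0,0,-0.1],"rotation":[0,0,0.0547],"jaw":0.6},{"dp":[0,0,-0.1],"rotation":[0,0,0.0547],"jaw":0.6}]' 20
```

```text
time: 0.48
ee_pos: [0.2101, -0.5885, 0.2372]
eef_rot: [1.0, 0.0, -0.0, -0.0]
ft_force: [-0.1, 0.2, 0.2]
width: 0.0651
grip_force: 0.0
```

```bash
python3 -m pendant '[{"dp":[0.465,-0.82,0],"rotation":[0,0,0],"jaw":0.6},{"dp":[0.465,-0.82,0],"rotation":[0,0,0],"jaw":0.6},{"dp":[0.465,-0.82,0],"rotation":[0,0,0],"jaw":0.6},{"dp":[0.465,-0.82,0],"rotation":[0,0,0],"jaw":0.6}]' 20
python3 -m pendant '[{"dp":[0.465,-0.82,0],"rotation":[0,0,0],"jaw":0.6},{"dp":[0.465,-0.82,0],"rotation":[0,0,0],"jaw":0.6},{"dp":[0.465,-0.82,0],"rotation":[0,0,0],"jaw":0.6},{"dp":[0.465,-0.82,0],"rotation":[0,0,0],"jaw":0.6}]' 20
```

```text
time: 0.98
ee_pos: [0.2803, -0.4652, 0.2376]
eef_rot: [1.0, 0.002, -0.0, 0.0]
ft_force: [-0.5, -0.4, -0.5]
width: 0.0521
grip_force: 0.0
time: 1.48
ee_pos: [0.3494, -0.3438, 0.2375]
eef_rot: [1.0, -0.0, -0.0, 0.0]
ft_force: [-0.4, -0.4, 0.1]
width: 0.0524
grip_force: 0.0
```

```bash
python3 -m pendant '[{"dp":[0.465,-0.82,0],"rotation":[0,0,0],"jaw":0.6},{"dp":[0.465,-0.82,0],"rotation":[0,0,0],"jaw":0.6},{"dp":[0.465,-0.82,0],"rotation":[0,0,0],"jaw":0.6},{"dp":[0.465,-0.82,0],"rotation":[0,0,0],"jaw":0.6}]' 20
python3 -m pendant '[{"dp":[0.465,-0.82,0],"rotation":[0,0,0],"jaw":0.6},{"dp":[0.465,-0.82,0],"rotation":[0,0,0],"jaw":0.6},{"dp":[0.465,-0.82,0],"rotation":[0,0,0],"jaw":0.6},{"dp":[0.465,-0.82,0],"rotation":[0,0,0],"jaw":0.6},{"dp":[0.465,-0.82,0],"rotation":[0,0,0],"jaw":0.6}]' 20
python3 - <<'E'
from bench import camera,r
import cv2
s=r.read_state();print(s['ee_pos'])
c=camera('wrist');cv2.imwrite('pics/w1.png',c['image'][...,::-1])
E
```

```text
time: 1.98
ee_pos: [0.4194, -0.2215, 0.2374]
eef_rot: [1.0, -0.001, -0.0, 0.0]
ft_force: [-0.2, -0.9, -0.7]
width: 0.0523
grip_force: 0.0
time: 2.6
ee_pos: [0.4887, -0.1001, 0.2373]
eef_rot: [1.0, -0.002, -0.0, 0.0]
ft_force: [-0.1, 0.2, 0.3]
width: 0.0524
grip_force: 0.0
[ 0.48873064 -0.10005003  0.23728735]
```

View pics/w1.png

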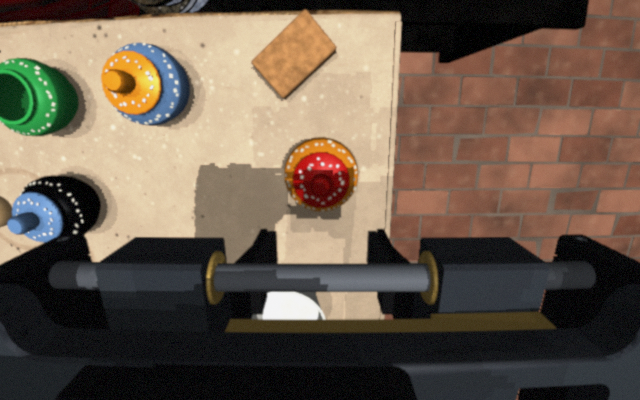

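```bash
cat > wk.py <<'E'
from bench import camera,r
from h import cloud
import numpy as np,sys
# near tcp xy: knob centre for knob-top height H
def knob(H,q=None,R=.03):
    c=camera('wrist');P=cloud(c).reshape(-1,3);p=r.read_state()['ee_pos']
    q=np.array(p[:2] if q is None else q)
    for _ in range(3):
        k=P[(np.hypot(*(P[:,:2]-q).T)<R)&(abs(P[:,2]-H+.008)<.012)]
        q=(k[:,:2].max(0)+k[:,:2].min(0))/2; R=.02
    t=k[k[:,2]>k[:,2].max()-.006]
    print('tcp',p.round(4),'knob mid',q.round(4),'ext',np.ptp(k,0).round(3),'top',t.mean(0).round(4),len(k))
if __name__=='__main__': knob(float(sys.argv[1]))
E
python3 wk.py 0.103
```

```text
tcp [ 0.4889 -0.0993  0.2375] knob mid [ 0.4907 -0.0981] ext [0.021 0.022 0.02 ] top [ 0.4911 -0.0983  0.1016] 391
```

```bash
python3 -m pendant '[{"dp":[0.01,0,0.4],"rotation":[0,0,0],"jaw":0.6},{"dp":[0.01,0,0.75],"rotation":[0,0,0],"jaw":0.6},{"dp":[0.01,0,0.9],"rotation":[0,0,0],"jaw":0.6},{"dp":[0.01,0,1.0],"rotation":[0,0,0],"jaw":0.6},{"dp":[0.01,0,1.0],"rotation":[0,0,0],"jaw":0.6}]' 20
python3 -m pendant '[{"dp":[0,0,0.02],"rotation":[0,0,0],"jaw":0.6},{"dp":[0,0,0.02],"rotation":[0,0,0],"jaw":0.1},{"dp":[0,0,0.02],"rotation":[0,0,0],"jaw":0.1},{"dp":[0,0,0.02],"rotation":[0,0,0],"jaw":0.1},{"dp":[0,0,0.02],"rotation":[0,0,0],"jaw":0.1}]' 20
```

```text
time: 3.32
ee_pos: [0.4906, -0.0975, 0.0872]
eef_rot: [1.0, -0.001, -0.0, 0.0]
ft_force: [0.7, -0.2, 0.8]
width: 0.0522
grip_force: 0.0
time: 3.95
ee_pos: [0.4912, -0.097, 0.0847]
eef_rot: [1.0, -0.0, 0.0, 0.0]
ft_force: [-0.4, 0.1, 1.5]
width: 0.0214
grip_force: 20.0
```

```bash
python3 -m pendant '[{"dp":[0,0,-0.05],"rotation":[0,0,0],"jaw":0.1},{"dp":[0,0,-0.15],"rotation":[0,0,0],"jaw":0.1},{"dp":[0,0,-0.4],"rotation":[0,0,0],"jaw":0.1},{"dp":[0,0,-0.7],"rotation":[0,0,0],"jaw":0.1},{"dp":[0,0,-0.7],"rotation":[0,0,0],"jaw":0.1}]' 20
python3 -m pendant '[{"dp":[-0.1,-0.35,0],"rotation":[0,0,0],"jaw":0.1},{"dp":[-0.15,-0.7,0],"rotation":[0,0,0],"jaw":0.1},{"dp":[-0.2,-1.0,0.1],"rotation":[0,0,0],"jaw":0.1},{"dp":[-0.2,-1.0,0.4],"rotation":[0,0,0],"jaw":0.1},{"dp":[-0.2,-1.0,0.6],"rotation":[0,0,0],"jaw":0.1},{"dp":[-0.2,-1.0,0.6],"rotation":[0,0,0],"jaw":0.1}]' 20
```

```text
time: 4.58
ee_pos: [0.4932, -0.097, 0.194]
eef_rot: [1.0, -0.0, 0.003, 0.001]
ft_force: [0.1, -0.3, -1.8]
width: 0.0208
grip_force: 20.0
time: 5.32
ee_pos: [0.4594, 0.0531, 0.098]
eef_rot: [1.0, -0.0, -0.002, -0.0]
ft_force: [-0.6, 0.0, -0.3]
width: 0.0207
grip_force: 20.0
```

```bash
python3 -m pendant '[{"dp":[0,0,0.2],"rotation":[0,0,0],"jaw":0.1},{"dp":[0,0,0.35],"rotation":[0,0,0],"jaw":0.1},{"dp":[0,0,0.43],"rotation":[0,0,0],"jaw":0.1},{"dp":[0,0,0.43],"rotation":[0,0,0],"jaw":0.1},{"dp":[0,0,0.43],"rotation":[0,0,0],"jaw":0.1}]' 20
python3 - <<'E'
from bench import camera,r
import cv2
c=camera('side');cv2.imwrite('pics/s1.png',cv2.resize(c['image'][100:230,220:420,::-1],None,fx=4,fy=4))
print(r.read_state()['ft_force'])
E
```

```text
time: 5.95
ee_pos: [0.462, 0.0532, 0.0362]
eef_rot: [1.0, -0.0, 0.001, 0.0]
ft_force: [0.1, -0.1, 0.0]
width: 0.021
grip_force: 20.0
[ 1.08853753  0.31236314 -0.61072562]
```

View pics/s1.png

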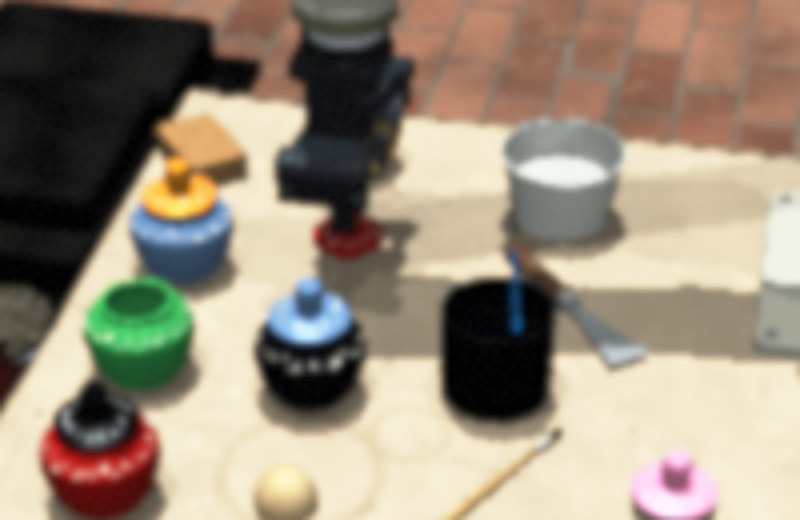

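The red lid (crop 347,237) hangs level just above the free bench patch, and nothing else has moved.

```bash
python3 -m pendant '[{"dp":[0,0,0.025],"rotation":[0,0,0],"jaw":0.1},{"dp":[0,0,0.04],"rotation":[0,0,0],"jaw":0.1},{"dp":[0,0,0.045],"rotation":[0,0,0],"jaw":0.1},{"dp":[0,0,0.045],"rotation":[0,0,0],"jaw":0.1}]' 20
python3 -m pendant '[{"dp":[0,0,0.006],"rotation":[0,0,0],"jaw":0.1},{"dp":[0,0,0.006],"rotation":[0,0,0],"jaw":0.1}]' 20
```

```text
time: 6.5
ee_pos: [0.4613, 0.0531, 0.0287]
eef_rot: [1.0, -0.0, 0.0, 0.0]
ft_force: [-1.2, 0.0, 6.3]
width: 0.0205
grip_force: 20.0
time: 6.75
ee_pos: [0.4618, 0.0532, 0.0286]
eef_rot: [1.0, -0.0, 0.0, 0.0]
ft_force: [-6.2, -0.5, 17.7]
width: 0.0206
grip_force: 20.0
```

```bash
python3 -m pendant '[{"dp":[0,0,-0.006],"rotation":[0,0,0],"jaw":0.1},{"dp":[0,0,-0.006],"rotation":[0,0,0],"jaw":0.4},{"dp":[0,0,-0.006],"rotation":[0,0,0],"jaw":0.6},{"dp":[0,0,-0.006],"rotation":[0,0,0],"jaw":0.6},{"dp":[0,0,-0.2],"rotation":[0,0,0],"jaw":0.6},{"dp":[0,0,-0.6],"rotation":[0,0,0],"jaw":0.6},{"dp":[0,0,-1],"rotation":[0,0,0],"jaw":0.6},{"dp":[0,0,-1],"rotation":[0,0,0],"jaw":0.6}]' 20
python3 -m pendant '[{"dp":[0.4,-0.1,-0.15],"rotation":[0,0,0],"jaw":0.6},{"dp":[0.75,-0.285,-0.3],"rotation":[0,0,0],"jaw":0.6},{"dp":[0.873,-0.285,-0.3],"rotation":[0,0,0],"jaw":0.6},{"dp":[0.873,-0.285,-0.3],"rotation":[0,0,0],"jaw":0.6},{"dp":[0.873,-0.285,-0.3],"rotation":[0,0,0],"jaw":0.6}]' 20
python3 wk.py 0.103
```

```text
time: 7.75
ee_pos: [0.4637, 0.0536, 0.1818]
eef_rot: [1.0, -0.0, 0.004, 0.0]
ft_force: [0.5, -0.4, -1.7]
width: 0.0523
grip_force: 0.0
time: 8.38
ee_pos: [0.5912, 0.0956, 0.2214]
eef_rot: [1.0, -0.0, -0.001, 0.0]
ft_force: [0.1, -0.4, -0.2]
width: 0.052
grip_force: 0.0
tcp [0.5912 0.0955 0.2218] knob mid [0.5943 0.0968] ext [0.022 0.021 0.02 ] top [0.595  0.0969 0.1014] 439
```

```bash
python3 -m pendant '[{"dp":[0.015,-0.007,0.4],"rotation":[0,0,0],"jaw":0.6},{"dp":[0.015,-0.007,0.7],"rotation":[0,0,0],"jaw":0.6},{"dp":[0.015,-0.007,0.85],"rotation":[0,0,0],"jaw":0.6},{"dp":[0.015,-0.007,0.91],"rotation":[0,0,0],"jaw":0.6},{"dp":[0.015,-0.007,0.91],"rotation":[0,0,0],"jaw":0.1},{"dp":[0.015,-0.007,0.91],"rotation":[0,0,0],"jaw":0.1},{"dp":[0.015,-0.007,0.91],"rotation":[0,0,0],"jaw":0.1},{"dp":[0.015,-0.007,0.91],"rotation":[0,0,0],"jaw":0.1}]' 20
python3 -m pendant '[{"dp":[0,0,-0.05],"rotation":[0,0,0],"jaw":0.1},{"dp":[0,0,-0.15],"rotation":[0,0,0],"jaw":0.1},{"dp":[0,0,-0.4],"rotation":[0,0,0],"jaw":0.1},{"dp":[0,0,-0.6],"rotation":[0,0,0],"jaw":0.1},{"dp":[0,0,-0.6],"rotation":[0,0,0],"jaw":0.1}]' 20
```

```text
time: 9.43
ee_pos: [0.5947, 0.0968, 0.0865]
eef_rot: [1.0, -0.0, 0.0, 0.0]
ft_force: [-0.0, -0.0, 3.6]
width: 0.0209
grip_force: 20.0
time: 10.05
ee_pos: [0.5959, 0.0975, 0.1796]
eef_rot: [1.0, -0.0, 0.003, -0.0]
ft_force: [-0.7, -0.0, 0.4]
width: 0.0205
grip_force: 20.0
```

```bash
python3 -m pendant '[{"dp":[-0.2,0.35,0],"rotation":[0,0,0],"jaw":0.1},{"dp":[-0.45,0.7,0],"rotation":[0,0,0],"jaw":0.1},{"dp":[-0.58,1.0,0],"rotation":[0,0,0],"jaw":0.1}]' 20
python3 -m pendant '[{"dp":[-0.12,0.3,0],"rotation":[0,0,0],"jaw":0.1},{"dp":[-0.12,0.3,0],"rotation":[0,0,0],"jaw":0.1},{"dp":[-0.12,0.3,0],"rotation":[0,0,0],"jaw":0.1},{"dp":[-0.12,0.3,0],"rotation":[0,0,0],"jaw":0.1},{"dp":[-0.12,0.3,0],"rotation":[0,0,0],"jaw":0.1}]' 20
python3 - <<'E'
from bench import camera,r
from h import cloud
import numpy as np,cv2
print(r.read_state()['ee_pos'])
c=camera('wrist');P=cloud(c).reshape(-1,3);q=np.array([.49,-.0985])
from scipy.optimize import least_squares
s=P[(np.hypot(*(P[:,:2]-q).T)<.06)&(P[:,2]>.03)&(P[:,2]<.045)]
print(len(s),least_squares(lambda p:np.hypot(*(s[:,:2]-p[:2]).T)-p[2],[*q,.0435],loss='soft_l1',f_scale=.002).x)
cv2.imwrite('pics/w2.png',c['image'][...,::-1])
E
```

```text
time: 10.42
ee_pos: [0.5054, -0.0548, 0.1757]
eef_rot: [1.0, -0.001, -0.0, 0.0]
ft_force: [0.2, 0.1, -0.4]
width: 0.0215
grip_force: 20.0
time: 11.05
ee_pos: [0.4896, -0.097, 0.1758]
eef_rot: [1.0, 0.001, -0.0, -0.0]
ft_force: [0.2, 0.3, 0.3]
width: 0.0209
grip_force: 20.0
[ 0.48955332 -0.09698574  0.17583647]
109 [ 0.49034862 -0.09832259  0.04401302]
```

View pics/w2.png

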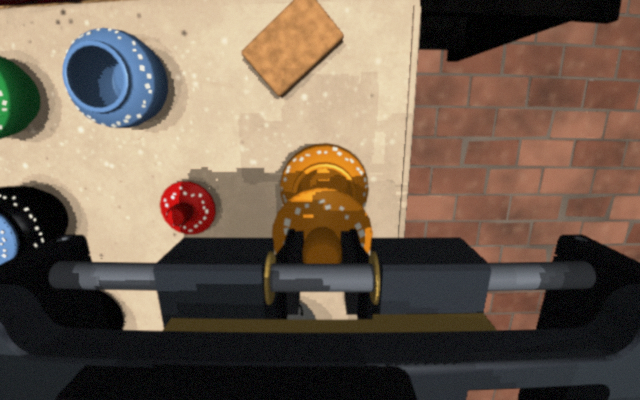

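```bash
python3 -m pendant '[{"dp":[0,0.008,0.3],"rotation":[0,0,0],"jaw":0.1},{"dp":[0,0.008,0.45],"rotation":[0,0,0],"jaw":0.1},{"dp":[0,0.008,0.53],"rotation":[0,0,0],"jaw":0.1},{"dp":[0,0.008,0.56],"rotation":[0,0,0],"jaw":0.1},{"dp":[0,0.008,0.58],"rotation":[0,0,0],"jaw":0.1},{"dp":[0,0.008,0.59],"rotation":[0,0,0],"jaw":0.1},{"dp":[0,0.008,0.59],"rotation":[0,0,0],"jaw":0.1}]' 20
```

```text
time: 11.98
ee_pos: [0.4895, -0.0994, 0.0878]
eef_rot: [1.0, -0.0, 0.0, 0.0]
ft_force: [-0.2, 0.2, -0.0]
width: 0.021
grip_force: 20.0
```

```bash
python3 -m pendant '[{"dp":[0,0,0.01],"rotation":[0,0,0],"jaw":0.1},{"dp":[0,0,0.015],"rotation":[0,0,0],"jaw":0.1},{"dp":[0,0,0.015],"rotation":[0,0,0],"jaw":0.1}]' 20
```

```text
time: 12.35
ee_pos: [0.4898, -0.0994, 0.0863]
eef_rot: [1.0, -0.001, 0.001, 0.0]
ft_force: [-4.0, 0.7, 12.4]
width: 0.0206
grip_force: 20.0
```

```bash
python3 -m pendant '[{"dp":[0,0,-0.005],"rotation":[0,0,0],"jaw":0.1},{"dp":[0,0,-0.005],"rotation":[0,0,0],"jaw":0.4},{"dp":[0,0,-0.005],"rotation":[0,0,0],"jaw":0.6},{"dp":[0,0,-0.005],"rotation":[0,0,0],"jaw":0.6},{"dp":[0,0,-0.2],"rotation":[0,0,0],"jaw":0.6},{"dp":[0,0,-0.6],"rotation":[0,0,0],"jaw":0.6},{"dp":[0,0,-0.85],"rotation":[0,0,0],"jaw":0.6},{"dp":[0,0,-0.85],"rotation":[0,0,0],"jaw":0.6}]' 20
python3 -m pendant '[{"dp":[-0.1,-0.4,0],"rotation":[0,0,0],"jaw":0.6},{"dp":[-0.2,-0.8,0],"rotation":[0,0,0],"jaw":0.6},{"dp":[-0.29,-1,0],"rotation":[0,0,0],"jaw":0.6}]' 20
python3 -m pendant '[{"dp":[0,-0.4,0],"rotation":[0,0,0],"jaw":0.6},{"dp":[0,-0.8,0],"rotation":[0,0,0],"jaw":0.6},{"dp":[0,-1,0],"rotation":[0,0,0],"jaw":0.6}]' 20
python3 -m pendant '[{"dp":[0,-0.25,0],"rotation":[0,0,0],"jaw":0.6},{"dp":[0,-0.25,0],"rotation":[0,0,0],"jaw":0.6},{"dp":[0,-0.25,0],"rotation":[0,0,0],"jaw":0.6},{"dp":[0,-0.25,0],"rotation":[0,0,0],"jaw":0.6},{"dp":[0,-0.25,0],"rotation":[0,0,0],"jaw":0.6}]' 20
python3 wk.py 0.103
```

```text
time: 13.35
ee_pos: [0.4908, -0.0995, 0.2156]
eef_rot: [1.0, -0.0, 0.003, 0.001]
ft_force: [0.3, -0.1, -0.2]
width: 0.0522
grip_force: 0.0
time: 13.72
ee_pos: [0.4445, 0.0538, 0.2117]
eef_rot: [1.0, 0.001, -0.001, -0.0]
ft_force: [0.2, -1.0, -0.4]
width: 0.0522
grip_force: 0.0
time: 14.1
ee_pos: [0.4448, 0.2039, 0.2119]
eef_rot: [1.0, 0.001, -0.0, -0.0]
ft_force: [-0.0, -0.4, 0.4]
width: 0.0523
grip_force: 0.0
time: 14.72
ee_pos: [0.4463, 0.2373, 0.2126]
eef_rot: [1.0, -0.001, 0.0, 0.0]
ft_force: [0.5, -0.5, 0.4]
width: 0.0523
grip_force: 0.0
tcp [0.4462 0.2375 0.2126] knob mid [0.4483 0.2386] ext [0.021 0.021 0.019] top [0.4487 0.2386 0.1015] 465
```

```bash
python3 -m pendant '[{"dp":[0.01,-0.007,0.4],"rotation":[0,0,0],"jaw":0.6},{"dp":[0.01,-0.007,0.65],"rotation":[0,0,0],"jaw":0.6},{"dp":[0.01,-0.007,0.79],"rotation":[0,0,0],"jaw":0.6},{"dp":[0.01,-0.007,0.845],"rotation":[0,0,0],"jaw":0.6},{"dp":[0.01,-0.007,0.845],"rotation":[0,0,0],"jaw":0.1},{"dp":[0.01,-0.007,0.845],"rotation":[0,0,0],"jaw":0.1},{"dp":[0.01,-0.007,0.845],"rotation":[0,0,0],"jaw":0.1},{"dp":[0.01,-0.007,0.845],"rotation":[0,0,0],"jaw":0.1}]' 20
python3 -m pendant '[{"dp":[0,0,-0.05],"rotation":[0,0,0],"jaw":0.1},{"dp":[0,0,-0.15],"rotation":[0,0,0],"jaw":0.1},{"dp":[0,0,-0.4],"rotation":[0,0,0],"jaw":0.1},{"dp":[0,0,-0.6],"rotation":[0,0,0],"jaw":0.1},{"dp":[0,0,-0.6],"rotation":[0,0,0],"jaw":0.1},{"dp":[0,0,-0.6],"rotation":[0,0,0],"jaw":0.1}]' 20
```

```text
time: 15.78
ee_pos: [0.4478, 0.2393, 0.0863]
eef_rot: [1.0, -0.001, 0.0, 0.0]
ft_force: [0.6, 0.0, 3.2]
width: 0.0209
grip_force: 20.0
time: 16.52
ee_pos: [0.4474, 0.239, 0.1758]
eef_rot: [1.0, -0.001, 0.0, 0.0]
ft_force: [-0.1, -0.5, -0.6]
width: 0.0209
grip_force: 20.0
```

```bash
python3 -m pendant '[{"dp":[0.25,0.25,0],"rotation":[0,0,0],"jaw":0.1},{"dp":[0.5,0.5,0],"rotation":[0,0,0],"jaw":0.1},{"dp":[0.75,0.75,0],"rotation":[0,0,0],"jaw":0.1},{"dp":[0.977,0.95,0],"rotation":[0,0,0],"jaw":0.1},{"dp":[0.977,0.95,0],"rotation":[0,0,0],"jaw":0.1},{"dp":[0.977,0.95,0],"rotation":[0,0,0],"jaw":0.1},{"dp":[0.977,0.95,0],"rotation":[0,0,0],"jaw":0.1}]' 20
python3 - <<'E'
from bench import camera,r
from h import cloud
import numpy as np,cv2
print(r.read_state()['ee_pos'])
c=camera('wrist');P=cloud(c).reshape(-1,3);q=np.array([.594,.0965])
from scipy.optimize import least_squares
s=P[(np.hypot(*(P[:,:2]-q).T)<.06)&(P[:,2]>.03)&(P[:,2]<.045)]
print(len(s),least_squares(lambda p:np.hypot(*(s[:,:2]-p[:2]).T)-p[2],[*q,.0435],loss='soft_l1',f_scale=.002).x)
cv2.imwrite('pics/w3.png',c['image'][...,::-1])
E
```

```text
time: 17.4
ee_pos: [0.5931, 0.0979, 0.1757]
eef_rot: [1.0, 0.001, -0.0, -0.0]
ft_force: [-0.4, 0.9, -0.2]
width: 0.021
grip_force: 20.0
[0.59309488 0.09786174 0.17568359]
115 [0.59424429 0.09684643 0.04398353]
```

View pics/w3.png

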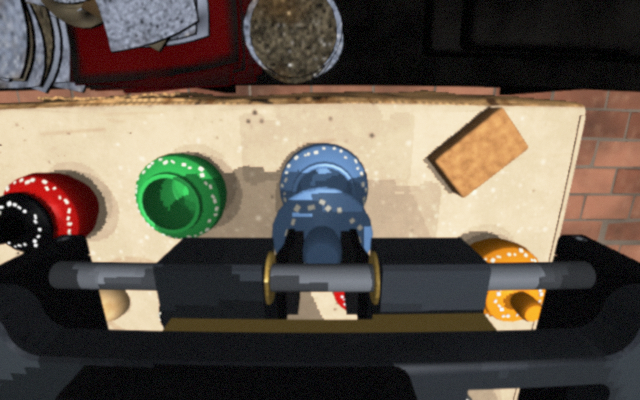

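Blue lid is held level over the open blue jar (323,175); the mustard jar (507,290) wears its mustard lid. Lower it.

```bash
python3 -m pendant '[{"dp":[0.005,0.007,0.3],"rotation":[0,0,0],"jaw":0.1},{"dp":[0.005,0.007,0.45],"rotation":[0,0,0],"jaw":0.1},{"dp":[0.005,0.007,0.53],"rotation":[0,0,0],"jaw":0.1},{"dp":[0.005,0.007,0.56],"rotation":[0,0,0],"jaw":0.1},{"dp":[0.005,0.007,0.58],"rotation":[0,0,0],"jaw":0.1},{"dp":[0.005,0.007,0.59],"rotation":[0,0,0],"jaw":0.1},{"dp":[0.005,0.007,0.6],"rotation":[0,0,0],"jaw":0.1},{"dp":[0.005,0.007,0.6],"rotation":[0,0,0],"jaw":0.1}]' 20
```

```text
time: 18.45
ee_pos: [0.5951, 0.0957, 0.0864]
eef_rot: [1.0, -0.0, 0.001, -0.0]
ft_force: [-0.3, 0.3, 2.3]
width: 0.0211
grip_force: 20.0
```

```bash
python3 -m pendant '[{"dp":[0,0,0.005],"rotation":[0,0,0],"jaw":0.1},{"dp":[0,0,0.005],"rotation":[0,0,0],"jaw":0.1}]' 20
python3 -m pendant '[{"dp":[0,0,-0.005],"rotation":[0,0,0],"jaw":0.1},{"dp":[0,0,-0.005],"rotation":[0,0,0],"jaw":0.4},{"dp":[0,0,-0.005],"rotation":[0,0,0],"jaw":0.6},{"dp":[0,0,-0.005],"rotation":[0,0,0],"jaw":0.6},{"dp":[0,0,-0.2],"rotation":[0,0,0],"jaw":0.6},{"dp":[0,0,-0.6],"rotation":[0,0,0],"jaw":0.6},{"dp":[0,0,-0.85],"rotation":[0,0,0],"jaw":0.6},{"dp":[0,0,-0.85],"rotation":[0,0,0],"jaw":0.6}]' 20
python3 -m pendant '[{"dp":[-0.1,-0.4,0],"rotation":[0,0,0],"jaw":0.6},{"dp":[-0.195,-0.7,0],"rotation":[0,0,0],"jaw":0.6},{"dp":[-0.195,-1,0],"rotation":[0,0,0],"jaw":0.6}]' 20
python3 -m pendant '[{"dp":[0,-0.4,0],"rotation":[0,0,0],"jaw":0.6},{"dp":[0,-0.7,0],"rotation":[0,0,0],"jaw":0.6},{"dp":[0,-0.96,0],"rotation":[0,0,0],"jaw":0.6},{"dp":[0,-0.96,0],"rotation":[0,0,0],"jaw":0.6},{"dp":[0,-0.96,0],"rotation":[0,0,0],"jaw":0.6},{"dp":[0,-0.96,0],"rotation":[0,0,0],"jaw":0.6}]' 20
python3 wk.py 0.103
```

```text
time: 18.7
ee_pos: [0.5953, 0.0957, 0.0864]
eef_rot: [1.0, -0.0, 0.001, 0.0]
ft_force: [-3.4, -0.3, 9.5]
width: 0.0209
grip_force: 20.0
time: 19.7
ee_pos: [0.5961, 0.0962, 0.2158]
eef_rot: [1.0, -0.0, 0.003, -0.0]
ft_force: [-0.5, -0.3, -0.5]
width: 0.0525
grip_force: 0.0
time: 20.08
ee_pos: [0.5644, 0.2469, 0.2117]
eef_rot: [1.0, -0.0, -0.0, 0.001]
ft_force: [1.4, -0.3, 0.6]
width: 0.0519
grip_force: 0.0
time: 20.82
ee_pos: [0.5664, 0.3881, 0.2123]
eef_rot: [1.0, -0.001, 0.0, 0.001]
ft_force: [-0.2, 1.0, -0.6]
width: 0.0519
grip_force: 0.0
tcp [0.5664 0.3882 0.2125] knob mid [0.5666 0.3913] ext [0.021 0.022 0.02 ] top [0.567  0.3912 0.1015] 463
```

```bash
python3 -m pendant '[{"dp":[0,-0.015,0.4],"rotation":[0,0,0],"jaw":0.6},{"dp":[0,-0.015,0.65],"rotation":[0,0,0],"jaw":0.6},{"dp":[0,-0.015,0.79],"rotation":[0,0,0],"jaw":0.6},{"dp":[0,-0.015,0.845],"rotation":[0,0,0],"jaw":0.6},{"dp":[0,-0.015,0.845],"rotation":[0,0,0],"jaw":0.1},{"dp":[0,-0.015,0.845],"rotation":[0,0,0],"jaw":0.1},{"dp":[0,-0.015,0.845],"rotation":[0,0,0],"jaw":0.1},{"dp":[0,-0.015,0.845],"rotation":[0,0,0],"jaw":0.1}]' 20
python3 -m pendant '[{"dp":[0,0,-0.05],"rotation":[0,0,0],"jaw":0.1},{"dp":[0,0,-0.15],"rotation":[0,0,0],"jaw":0.1},{"dp":[0,0,-0.4],"rotation":[0,0,0],"jaw":0.1},{"dp":[0,0,-0.6],"rotation":[0,0,0],"jaw":0.1},{"dp":[0,0,-0.6],"rotation":[0,0,0],"jaw":0.1},{"dp":[0,0,-0.6],"rotation":[0,0,0],"jaw":0.1}]' 20
```

```text
time: 21.88
ee_pos: [0.566, 0.392, 0.0865]
eef_rot: [1.0, -0.0, 0.0, -0.0]
ft_force: [-0.6, 0.0, 4.4]
width: 0.0208
grip_force: 20.0
time: 22.62
ee_pos: [0.5656, 0.3918, 0.1759]
eef_rot: [1.0, -0.0, 0.0, 0.0]
ft_force: [0.2, -0.2, -0.7]
width: 0.0212
grip_force: 20.0
```

```bash
python3 -m pendant '[{"dp":[-0.2,0.25,0],"rotation":[0,0,0],"jaw":0.1},{"dp":[-0.4,0.5,0],"rotation":[0,0,0],"jaw":0.1},{"dp":[-0.6,0.75,0],"rotation":[0,0,0],"jaw":0.1},{"dp":[-0.785,1,0],"rotation":[0,0,0],"jaw":0.1},{"dp":[-0.785,1,0],"rotation":[0,0,0],"jaw":0.1},{"dp":[-0.785,1,0],"rotation":[0,0,0],"jaw":0.1},{"dp":[-0.785,1,0],"rotation":[0,0,0],"jaw":0.1}]' 20
python3 - <<'E'
from bench import camera,r
from h import cloud
import numpy as np,cv2
print(r.read_state()['ee_pos'])
c=camera('wrist');P=cloud(c).reshape(-1,3);q=np.array([.448,.2388])
from scipy.optimize import least_squares
s=P[(np.hypot(*(P[:,:2]-q).T)<.06)&(P[:,2]>.03)&(P[:,2]<.045)]
print(len(s),least_squares(lambda p:np.hypot(*(s[:,:2]-p[:2]).T)-p[2],[*q,.0435],loss='soft_l1',f_scale=.002).x)
E
```

```text
time: 23.5
ee_pos: [0.448, 0.243, 0.1758]
eef_rot: [1.0, 0.0, -0.0, -0.0]
ft_force: [1.0, -0.6, -0.2]
width: 0.0212
grip_force: 20.0
[0.44799625 0.24299359 0.17575679]
117 [0.44784748 0.23877721 0.0440412 ]
```

```bash
python3 -m pendant '[{"dp":[0,0.025,0.3],"rotation":[0,0,0],"jaw":0.1},{"dp":[0,0.025,0.45],"rotation":[0,0,0],"jaw":0.1},{"dp":[0,0.025,0.53],"rotation":[0,0,0],"jaw":0.1},{"dp":[0,0.025,0.56],"rotation":[0,0,0],"jaw":0.1},{"dp":[0,0.025,0.58],"rotation":[0,0,0],"jaw":0.1},{"dp":[0,0.025,0.59],"rotation":[0,0,0],"jaw":0.1},{"dp":[0,0.025,0.6],"rotation":[0,0,0],"jaw":0.1},{"dp":[0,0.025,0.6],"rotation":[0,0,0],"jaw":0.1}]' 20
python3 -m pendant '[{"dp":[0,0,0.005],"rotation":[0,0,0],"jaw":0.1},{"dp":[0,0,0.005],"rotation":[0,0,0],"jaw":0.1}]' 20
```

```text
time: 24.55
ee_pos: [0.4482, 0.2384, 0.0864]
eef_rot: [1.0, -0.0, 0.0, -0.0]
ft_force: [-0.4, -0.2, 3.0]
width: 0.0215
grip_force: 20.0
time: 24.8
ee_pos: [0.4484, 0.2385, 0.0863]
eef_rot: [1.0, -0.0, 0.001, 0.0]
ft_force: [-2.9, -2.0, 12.7]
width: 0.021
grip_force: 20.0
```

```bash
python3 -m pendant '[{"dp":[0,0,-0.005],"rotation":[0,0,0],"jaw":0.1},{"dp":[0,0,-0.005],"rotation":[0,0,0],"jaw":0.4},{"dp":[0,0,-0.005],"rotation":[0,0,0],"jaw":0.6},{"dp":[0,0,-0.005],"rotation":[0,0,0],"jaw":0.6},{"dp":[0,0,-0.2],"rotation":[0,0,0],"jaw":0.6},{"dp":[0,0,-0.6],"rotation":[0,0,0],"jaw":0.6},{"dp":[0,0,-0.6],"rotation":[0,0,0],"jaw":0.6}]' 20
python3 -m pendant '[{"dp":[0.05,0.4,0],"rotation":[0,0,0],"jaw":0.6},{"dp":[0.087,0.7,0],"rotation":[0,0,0],"jaw":0.6},{"dp":[0.087,1,0],"rotation":[0,0,0],"jaw":0.6}]' 20
python3 -m pendant '[{"dp":[0,0.235,0],"rotation":[0,0,0],"jaw":0.6},{"dp":[0,0.235,0],"rotation":[0,0,0],"jaw":0.6},{"dp":[0,0.235,0],"rotation":[0,0,0],"jaw":0.6},{"dp":[0,0.235,0],"rotation":[0,0,0],"jaw":0.6}]' 20
python3 wk.py 0.047
```

```text
time: 25.68
ee_pos: [0.4497, 0.2397, 0.1791]
eef_rot: [1.0, -0.0, 0.003, -0.001]
ft_force: [0.3, -1.0, -1.5]
width: 0.052
grip_force: 0.0
time: 26.05
ee_pos: [0.4605, 0.0864, 0.1745]
eef_rot: [1.0, -0.001, -0.0, 0.0]
ft_force: [-0.1, -0.2, 0.1]
width: 0.0521
grip_force: 0.0
time: 26.55
ee_pos: [0.4606, 0.0541, 0.175]
eef_rot: [1.0, 0.0, -0.0, -0.0]
ft_force: [-0.2, -0.2, 0.5]
width: 0.052
grip_force: 0.0
tcp [0.4606 0.0541 0.175 ] knob mid [0.4611 0.0539] ext [0.021 0.021 0.019] top [0.4613 0.0538 0.0455] 408
```

```bash
python3 -m pendant '[{"dp":[0,0,0.4],"rotation":[0,0,0],"jaw":0.6},{"dp":[0,0,0.75],"rotation":[0,0,0],"jaw":0.6},{"dp":[0,0,0.9],"rotation":[0,0,0],"jaw":0.6},{"dp":[0,0,0.965],"rotation":[0,0,0],"jaw":0.6},{"dp":[0,0,0.965],"rotation":[0,0,0],"jaw":0.1},{"dp":[0,0,0.965],"rotation":[0,0,0],"jaw":0.1},{"dp":[0,0,0.965],"rotation":[0,0,0],"jaw":0.1},{"dp":[0,0,0.965],"rotation":[0,0,0],"jaw":0.1}]' 20
python3 -m pendant '[{"dp":[0,0,-0.1],"rotation":[0,0,0],"jaw":0.1},{"dp":[0,0,-0.3],"rotation":[0,0,0],"jaw":0.1},{"dp":[0,0,-0.6],"rotation":[0,0,0],"jaw":0.1},{"dp":[0,0,-0.99],"rotation":[0,0,0],"jaw":0.1},{"dp":[0,0,-0.99],"rotation":[0,0,0],"jaw":0.1},{"dp":[0,0,-0.99],"rotation":[0,0,0],"jaw":0.1}]' 20
```

```text
time: 27.6
ee_pos: [0.4611, 0.0529, 0.0309]
eef_rot: [1.0, -0.001, 0.001, 0.0]
ft_force: [-0.5, 2.0, 2.8]
width: 0.0213
grip_force: 20.0
time: 28.35
ee_pos: [0.4606, 0.0529, 0.1793]
eef_rot: [1.0, -0.0, 0.0, 0.0]
ft_force: [-0.8, -0.8, -0.4]
width: 0.0211
grip_force: 20.0
```

```bash
python3 -m pendant '[{"dp":[0.05,-0.3,0],"rotation":[0,0,0],"jaw":0.1},{"dp":[0.15,-0.6,0],"rotation":[0,0,0],"jaw":0.1},{"dp":[0.25,-0.9,0],"rotation":[0,0,0],"jaw":0.1},{"dp":[0.3,-1,0],"rotation":[0,0,0],"jaw":0.1}]' 20
python3 -m pendant '[{"dp":[0.1,-0.3,0],"rotation":[0,0,0],"jaw":0.1},{"dp":[0.2,-0.6,0],"rotation":[0,0,0],"jaw":0.1},{"dp":[0.3,-0.9,0],"rotation":[0,0,0],"jaw":0.1},{"dp":[0.4,-1,0],"rotation":[0,0,0],"jaw":0.1}]' 20
python3 -m pendant '[{"dp":[0,-0.25,0],"rotation":[0,0,0],"jaw":0.1},{"dp":[0,-0.25,0],"rotation":[0,0,0],"jaw":0.1},{"dp":[0,-0.25,0],"rotation":[0,0,0],"jaw":0.1},{"dp":[0,-0.25,0],"rotation":[0,0,0],"jaw":0.1},{"dp":[0,-0.25,0],"rotation":[0,0,0],"jaw":0.1}]' 20
python3 - <<'E'
from bench import camera,r
from h import cloud
import numpy as np,cv2
print(r.read_state()['ee_pos'])
c=camera('wrist');P=cloud(c).reshape(-1,3);q=np.array([.566,.391])
from scipy.optimize import least_squares
s=P[(np.hypot(*(P[:,:2]-q).T)<.06)&(P[:,2]>.03)&(P[:,2]<.045)]
print(len(s),least_squares(lambda p:np.hypot(*(s[:,:2]-p[:2]).T)-p[2],[*q,.0435],loss='soft_l1',f_scale=.002).x)
cv2.imwrite('pics/w4.png',c['image'][...,::-1])
E
```

```text
time: 28.85
ee_pos: [0.5048, 0.206, 0.1776]
eef_rot: [1.0, 0.001, -0.001, -0.001]
ft_force: [1.3, -0.4, 0.3]
width: 0.0211
grip_force: 20.0
time: 29.35
ee_pos: [0.5641, 0.3562, 0.1769]
eef_rot: [1.0, 0.002, -0.002, -0.0]
ft_force: [0.2, 0.1, -0.5]
width: 0.0211
grip_force: 20.0
time: 29.98
ee_pos: [0.5664, 0.3894, 0.1789]
eef_rot: [1.0, -0.001, 0.0, 0.0]
ft_force: [1.0, -0.3, -0.4]
width: 0.0209
grip_force: 20.0
[0.56643824 0.38937295 0.1788725 ]
112 [0.56596452 0.39132924 0.04403457]
```

View pics/w4.png

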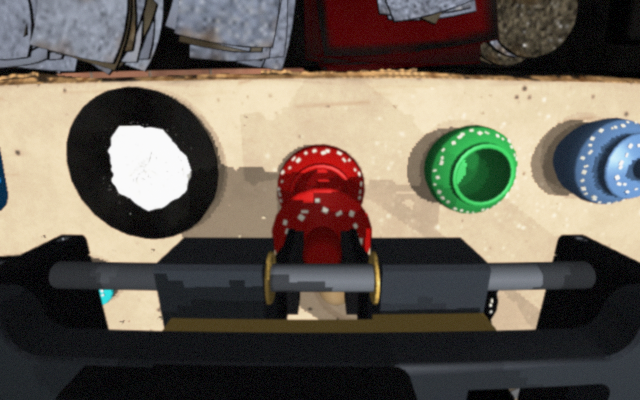

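The red lid is held level over the open red jar (320,175). Lower it.

```bash
python3 -m pendant '[{"dp":[0,-0.01,0.3],"rotation":[0,0,0],"jaw":0.1},{"dp":[0,-0.01,0.45],"rotation":[0,0,0],"jaw":0.1},{"dp":[0,-0.01,0.53],"rotation":[0,0,0],"jaw":0.1},{"dp":[0,-0.01,0.57],"rotation":[0,0,0],"jaw":0.1},{"dp":[0,-0.01,0.59],"rotation":[0,0,0],"jaw":0.1},{"dp":[0,-0.01,0.605],"rotation":[0,0,0],"jaw":0.1},{"dp":[0,-0.01,0.615],"rotation":[0,0,0],"jaw":0.1},{"dp":[0,-0.01,0.615],"rotation":[0,0,0],"jaw":0.1}]' 20
python3 -m pendant '[{"dp":[0,0,0.005],"rotation":[0,0,0],"jaw":0.1},{"dp":[0,0,0.005],"rotation":[0,0,0],"jaw":0.1}]' 20
```

```text
time: 31.02
ee_pos: [0.5663, 0.3921, 0.0872]
eef_rot: [1.0, -0.0, 0.0, -0.0]
ft_force: [0.1, 1.0, 1.2]
width: 0.0208
grip_force: 20.0
time: 31.28
ee_pos: [0.5663, 0.3922, 0.087]
eef_rot: [1.0, -0.0, 0.001, -0.0]
ft_force: [-1.7, -0.9, 6.8]
width: 0.0208
grip_force: 20.0
```

Contact is firm enough; release, retreat up and back, then check.

```bash
python3 -m pendant '[{"dp":[0,0,-0.003],"rotation":[0,0,0],"jaw":0.1},{"dp":[0,0,-0.003],"rotation":[0,0,0],"jaw":0.4},{"dp":[0,0,-0.003],"rotation":[0,0,0],"jaw":0.6},{"dp":[0,0,-0.003],"rotation":[0,0,0],"jaw":0.6},{"dp":[0,0,-0.2],"rotation":[0,0,0],"jaw":0.6},{"dp":[0,0,-0.6],"rotation":[0,0,0],"jaw":0.6},{"dp":[0,0,-1],"rotation":[0,0,0],"jaw":0.6}]' 20
python3 -m pendant '[{"dp":[0,-0.3,-0.4],"rotation":[0,0,0],"jaw":0.6},{"dp":[0,-0.6,-0.6],"rotation":[0,0,0],"jaw":0.6},{"dp":[0,-1,-0.6],"rotation":[0,0,0],"jaw":0.6},{"dp":[0,-1,-0.6],"rotation":[0,0,0],"jaw":0.6},{"dp":[0,-1,-0.6],"rotation":[0,0,0],"jaw":0.6}]' 20
python3 - <<'E'
import cv2,numpy as np
from bench import camera
from h import cloud
from scipy.optimize import least_squares
for cam in('top','side'):
  c=camera(cam);P=cloud(c).reshape(-1,3);im=c['image']
  im=im[120:260,230:470] if cam=='top' else im[110:260,210:390]
  cv2.imwrite(f'pics/{cam}9.png',cv2.resize(im[...,::-1],None,fx=3.3,fy=3.3,interpolation=cv2.INTER_CUBIC))
  for n,q in dict(red=(.566,.3895),blue=(.594,.096),black=(.4478,.2385),must=(.49,-.0985)).items():
    d=np.hypot(*(P[:,:2]-q).T)
    k=P[(d<.018)&(P[:,2]>.084)&(P[:,2]<.115)];f=P[(d<.045)&(P[:,2]>.068)&(P[:,2]<.080)];sh=P[(d<.06)&(P[:,2]>.03)&(P[:,2]<.06)]
    if len(k): print(cam,n,k[:,2].max().round(4),((k.max(0)+k.min(0))/2)[:2].round(4),((f.max(0)+f.min(0))/2)[:2].round(4),np.percentile(f[:,2],[5,95]).round(4),least_squares(lambda p:np.hypot(*(sh[:,:2]-p).T)-.0435,q,loss='soft_l1',f_scale=.002).x.round(4))
E
```

```text
time: 32.15
ee_pos: [0.5658, 0.3916, 0.2372]
eef_rot: [1.0, -0.0, -0.0, 0.0]
ft_force: [0.7, 0.3, 0.9]
width: 0.0523
grip_force: 0.0
time: 32.78
ee_pos: [0.5657, 0.5425, 0.3249]
eef_rot: [1.0, 0.0, -0.0, 0.0]
ft_force: [0.4, 0.1, -0.0]
width: 0.0527
grip_force: 0.0
top red 0.0975 [0.5572 0.3971] [0.5571 0.3957] [0.0705 0.0796] [0.5674 0.3873]
top blue 0.1084 [0.5931 0.0988] [0.5967 0.0923] [0.0725 0.0795] [0.5899 0.0988]
top must 0.1098 [ 0.4861 -0.0993] [ 0.4872 -0.0994] [0.0727 0.0796] [ 0.4908 -0.1006]
side red 0.1076 [0.5626 0.3943] [0.5632 0.3937] [0.0716 0.0795] [0.5657 0.3888]
side blue 0.1072 [0.5936 0.0974] [0.5929 0.0997] [0.0689 0.0795] [0.5938 0.0941]
side black 0.1088 [0.4462 0.2424] [0.4464 0.2401] [0.0698 0.0797] [0.4473 0.2362]
side must 0.1074 [ 0.4876 -0.0936] [ 0.4863 -0.094 ] [0.0687 0.0794] [ 0.4895 -0.1009]
```

View pics/top9.png

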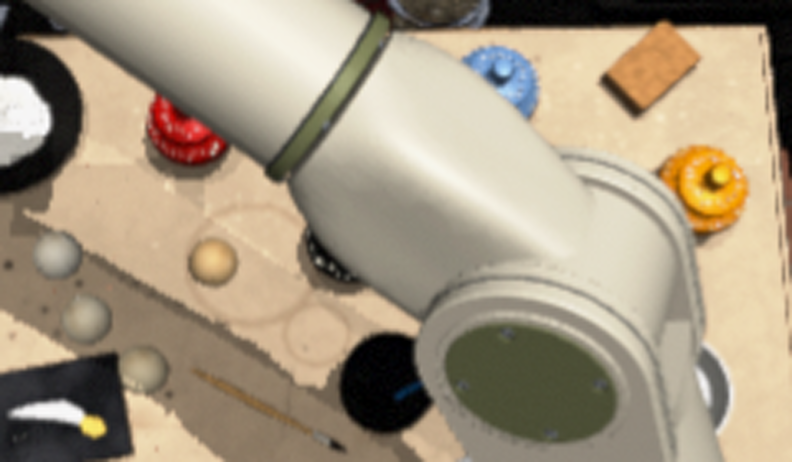

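View pics/side9.png

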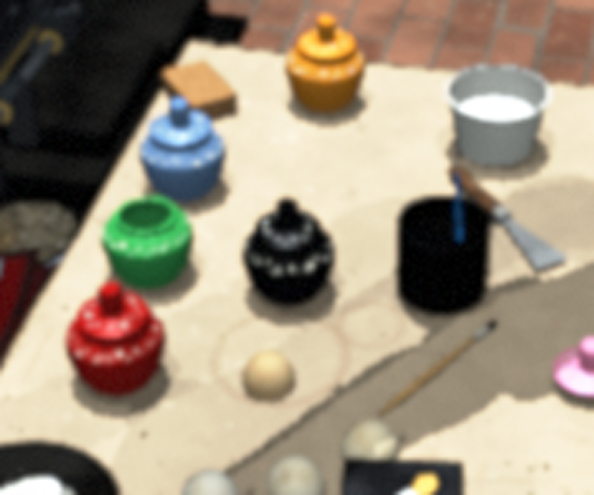

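All four lids sit level on jars of their own colour: red (115,340), blue (182,150), black (288,250) and mustard (325,68). The jars, block and shell stand where they were.

```bash
python3 -c "
from bench import r
print(r.close_job())"
```

```text
the job is handed in; nothing more can be done
None
```

I've handed the job in at about 33 s: by the last side-camera picture each of the four jars is closed by its own colour lid, sitting level and fully down, and the jars, sanding block and eggshell have not moved.

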